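# Release the ratchet stop of the spice rack and push it back

### The arm

A 7-joint arm with a two-finger parallel gripper is mounted at the origin on a cart in front of the work surface, level with it; the furniture and walls round the work are solid. World frame = base frame: x ahead of the robot, y to its left, z up, the work surface at z = 0. Lengths are in m, angles in rad, forces in N, time in s.
With the tool pointing down it reaches from about 0.375 to 0.925 m from the base axis. Payload 3.1 kg.
Tool frame: the origin (TCP) lies at the very end of the fingers, on their centre line; the grasp point (between the pads) lies 19 mm behind it (env.tcp_to_grasp is the distance from the TCP to the grasp point, in m); z points along the fingers, y is the line along which they close (so a half turn about z gives the same grasp; the last joint's range is limited). The gripper opens to 85 mm and grips with 20 to 120 N. Pads are 22 mm wide; open, the fingers measure 114 mm over their backs; the gripper's body (76 mm by 85 mm) begins 54 mm behind the grasp point. The pads swing forward as they close: fully open they stand 13 mm farther back than shut.
Start: joints at [1.249, 0.383, 0.044, 1.598, -0.018, 1.161, -0.05], TCP at [0.144, -0.634, 0.231] pointing down, gripper open.
Joint ranges: [-2.61, 2.61], [-0.41, 2.15], [-1.48, 1.57], [0, 2.5], [-1.57, 4.71], [0.05, 1.97], [-2.85, 2.85]. Speed limits (rad/s): [2.79, 2.79, 3.14, 3.14, 3.14, 3.14, 3.14].

### API

Orientations are given as a unit quaternion [w, x, y, z].
In Python, from bench import env gives the robot as it stands. Calls block until the motion is done:
- env.movep(position, orientation): joint-space move of the TCP to a pose.
- env.line_to(position, ori=None, feed=0.15, stop_force=None): straight line of the TCP; ori=None keeps the orientation; feed is the mean speed in m/s. With stop_force (N) it stops when the force on the tool has changed by that much, and returns True; else False.
- env.movej(angles): joint-space move.
- env.move_gripper(opening, grip_force=None): finger opening in m; grip_force is the grip in N (None keeps the last); returns when the fingers have stopped.
- env.hold(seconds).
- env.solve_ik(position, orientation): joint angles nearest the present ones, or None.
- env.camera(name): name is "scene" or "top" or "wrist"; returns a dict with "img" (384x512x3 uint8, red, green, blue), "K" (3x3 intrinsics, pixels), "R" (3x3) and "t" (3): a world point X has camera coordinates R X + t; the wrist camera has in their place "mount" (4x4, takes a point from camera to tool coordinates, whose origin is the TCP and whose axes are the flange's). Camera axes: x right, y down, z forward; pixel columns grow to the right and rows downward; lengths in m; the calibration is good to about 2 mm. A picture is of the moment at which its call begins: read the wrist's pose just before it. There is no depth.
A pose or a line that the arm cannot do raises env.MotionError and nothing moves.
- env.finish_job(): hands the job in; it is judged then, once.
Readings, each from a call of its own:
- env.read_time_s(): time.
- env.read_q(): joint angles.
- env.read_qd(): joint speeds.
- env.read_tau(): joint torques, N m.
- env.read_tool_pos(): TCP position.
- env.read_tool_rot(): TCP orientation.
- env.read_wrist_force(): force on the tool from outside, world axes, zero at the start.
- env.read_moment(): the same for the moment, N m.
- env.read_finger_gap(): finger opening in m.
- env.read_grasp_force(): force on a finger pad.
Only numpy, scipy, OpenCV 4.12 (cv2) and the standard library are available. Lean on these libraries where they do the work, as an engineer would, in place of code of your own. Each camera call takes 0.05 s, during which the arm holds its last target. There are 200 camera calls.

### The job

Make room in the spice rack: with your fingertips press down the release pad on the rack's sliding stop and, keeping it pressed, push the stop back along its toothed bar, away from the jars, until it meets the wooden block at the end of the bar. Then let the pad spring up again. Push and press only: lift nothing, and leave the jars, the tea tin and the mill standing where they are.

Things in the scene. Friction and masses are not known exactly. Their poses are not given: they have to be found in the camera images.
- rack: Fixed spice rack, wooden base 92 mm wide (x), 416 mm long (y), 10 mm thick. Origin under its middle, on the worktop; +y points to the jars, -y to the bare half with the end block (y -204 to -190 mm, 63 mm high). A steel bar 18 mm wide, 30 to 42 mm above the worktop, runs along y at x = 0, with ratchet teeth (10 mm pitch, 5 mm high) on its underside, none at its last 60 mm by the block.
- stop (a joint): Grey sliding stop on the bar, 68 mm wide, 102 mm long. Value in m: 0 nearest the jars, 0.130 fully back on the end block (it moves along the rack's -y). Starts at 0.002 to 0.045. The ratchet lets it move back at most 10 mm unless the pad is pressed; then it slides with about 3 N of friction and stays where left. It has an 88 mm high face plate on the jar side and a push lip on the far side.
- release (a joint): Black release pad between the stop's face plate and push lip. Value in m pressed down: 0 up, 0.009 bottom. The ratchet is free when it is pressed 5.5 mm or more. Spring 2.5 N at the top, 4.8 N at the bottom; springs up when let go. At the start a tooth may hold it up to 5 mm low.
- pad_top (a point): Middle of the release pad's flat top, moving with it, 68 mm above the worktop when up. Pad 44 mm (rack's x) by 66 mm (rack's y). From here the push lip's inner face is 37 mm off along the rack's -y, and the face plate 39 mm off along +y (20 mm higher than the pad when up). The stop's grey sides beside the pad are 56 mm high.
- lip_face (a point): Top edge of the push lip's inner face (the side facing the jars), middle of its width, 92 mm above the worktop, 24 mm above the pad; the lip is upright, 14 mm thick and 68 mm wide.
- block_face (a point): Top edge of the end block's face that the stop meets, 63 mm above the worktop, at the middle of its width.
- jar1: Glass spice jar with red cap, 45 mm in diameter, 106 mm high, loose, one of a row of three on the rack between the stop and the end plate, its top 116 mm above the worktop. Origin at the middle of its underside.
- jar2: Like jar1, in the same row of three.
- jar3: Like jar1, in the same row of three.
- tea_tin: Blue tea tin, 64 x 90 x 62 mm, loose on the worktop beyond the rack, by the jars. Origin at the middle of its underside.
- mill: Salt mill with domed top, 44 mm in diameter, 90 mm high, loose on the worktop beyond the rack, by the bar. Origin at the middle of its underside.
There are look-alikes about, which are no part of the job. There is more than one size of the tea_tin; the one meant has the size given above. What is shaped like the jar3 but turquoise is not meant.

How it is judged:
By the outcome, as a careful person would: the job done as asked, in the order asked, and still so for the second after the job is handed in, with the robot touching nothing.
It also fails if it takes over 40 s, if anything falls off the work surface, if the arm or the gripper's body presses on something with over 40 N, if the wrist force passes 120 N, or if a joint passes its speed limit or range.

## Working session

There is one attempt and no reset: what is moved stays moved. The work goes in short steps, each a Python script; the robot and the scene stay as the last script left them, time stands still between calls to the robot, and variables do not carry over. Pictures are saved under pics/ and viewed, at most 10 in all, crops included, and the job is handed in when it is done.

```bash
mkdir -p pics; ls; python3 - <<'E'
from bench import env
import cv2,numpy as np
for n in ("scene","top"):
    c=env.camera(n); cv2.imwrite(f"pics/{n}0.png",cv2.resize(c["img"][:,:,::-1],(800,600),interpolation=cv2.INTER_CUBIC))
    np.savez(f"{n}0.npz",**c)
    print(n,c["K"].tolist(),c["R"].round(4).tolist(),c["t"].round(4).tolist())
print(env.read_tool_rot(),env.read_time_s())
E
```

```text
pics
scene [[440.591971688623, 0.0, 257.76440339355497], [0.0, 440.591971688623, 201.05919589166461], [0.0, 0.0, 1.0]] [[-0.5872, -0.8093, 0.0132], [-0.5769, 0.407, -0.7082], [0.5678, -0.4235, -0.7059]] [0.328, 0.3816, 0.8254]
top [[408.55683502482515, 0.0, 258.3968349583815], [0.0, 408.55683502482515, 193.5395811646696], [0.0, 0.0, 1.0]] [[-0.0154, -0.9998, 0.0158], [-0.9827, 0.0122, -0.1847], [0.1845, -0.0184, -0.9827]] [0.0047, 0.5365, 1.1057]
[-1.20822108e-03  9.93740469e-01  1.11706684e-01 -1.93899735e-04] 0.1
```

View pics/scene0.png

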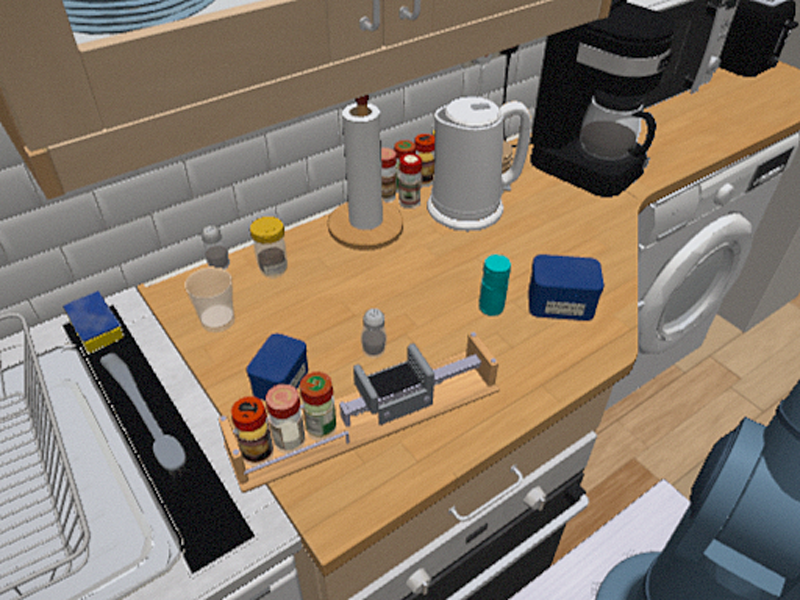

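View pics/top0.png

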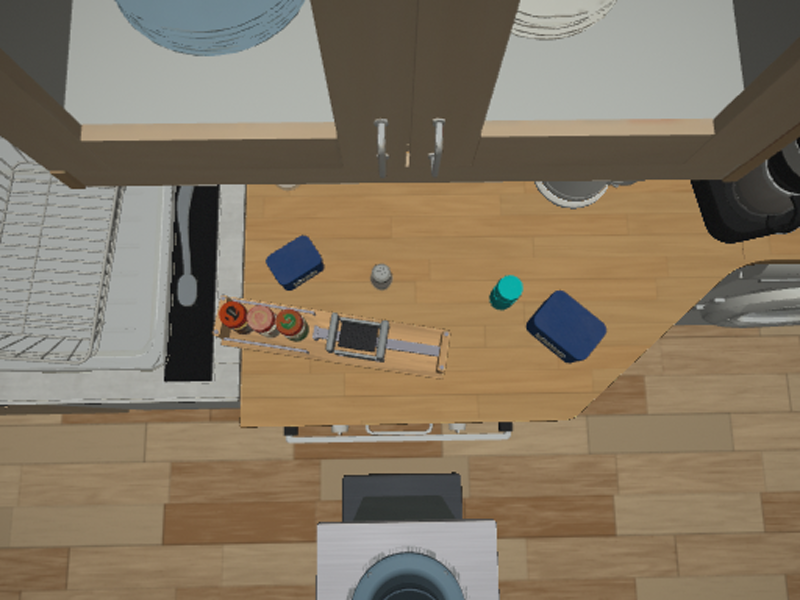

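The scene view shows the rack with the stop (black pad at about 400,380), the end block (482,360) and three jars (250–318, 425). The top view shows the pad at (360,337) and the block at (443,354). The small blue tin at (295,262) and the mill at (380,275) are the ones by the rack. The big tin at (567,327) and the turquoise jar at (506,292) are look-alikes. I'll enlarge the stop and measure it.

```bash
cat > h.py <<'E'
import numpy as np,cv2
def ray(c,uv):
    d=np.linalg.inv(c["K"])@np.array([uv[0],uv[1],1.]); R=c["R"]; return -R.T@c["t"],R.T@d
def onz(c,uv,z):
    o,d=ray(c,uv); return o+d*(z-o[2])/d[2]
def tri(c1,p1,c2,p2):
    A=[];b=[]
    for c,p in((c1,p1),(c2,p2)):
        o,d=ray(c,p);d=d/np.linalg.norm(d);M=np.eye(3)-np.outer(d,d);A.append(M);b.append(M@o)
    return np.linalg.lstsq(np.vstack(A),np.hstack(b),rcond=None)[0]
E
python3 - <<'E'
from h import *
T=dict(np.load("top0.npz"));S=dict(np.load("scene0.npz"))
ims=[]
for n,c,(x0,y0,x1,y1) in(("top",T,(200,190,300,250)),("scene",S,(215,205,325,275))):
    im=c["img"][y0:y1,x0:x1]; m=(im.max(2)<60).astype(np.uint8)
    k,l,st,ce=cv2.connectedComponentsWithStats(m); i=1+np.argmax(st[1:,4])
    cn=max(cv2.findContours((l==i).astype(np.uint8),0,2)[0],key=cv2.contourArea)
    r=cv2.minAreaRect(cn); p=ce[i]+[x0,y0]; print(n,p,st[i],r)
    bx=cv2.boxPoints(r)+[x0,y0]; print([onz(c,q,.068).round(4).tolist() for q in bx], onz(c,p,.068), -c["R"].T@c["t"])
    c["p"]=p
    ims.append(cv2.resize(im,None,fx=7,fy=7,interpolation=cv2.INTER_NEAREST)[:,:,::-1])
print("tri",tri(T,T["p"],S,S["p"]))
cv2.imwrite("pics/topcrop.png",ims[0]); cv2.imwrite("pics/scenecrop.png",ims[1])
E
```

```text
top [228.79220779 214.57922078] [ 17  15  26  20 385] ((28.820810317993164, 24.664737701416016), (24.329151153564453, 16.72629165649414), 8.746161460876465)
[[0.4577, 0.1164, 0.068], [0.5036, 0.1096, 0.068], [0.4924, 0.0432, 0.068], [0.4466, 0.0506, 0.068]] [0.47523327 0.08003129 0.068     ] [0.32336394 0.01850665 1.18557279]
scene [252.48955916 242.96519722] [ 21  28  36  21 431] ((38.30484390258789, 37.68684005737305), (16.64727020263672, 33.33343505859375), 76.50426483154297)
[[0.5029, 0.106, 0.068], [0.4787, 0.0305, 0.068], [0.4345, 0.0526, 0.068], [0.4587, 0.1252, 0.068]] [0.46886317 0.08108643 0.068     ] [-0.05588438  0.45966796  0.84853927]
tri [0.47477951 0.07907381 0.06140728]
```

View pics/topcrop.png

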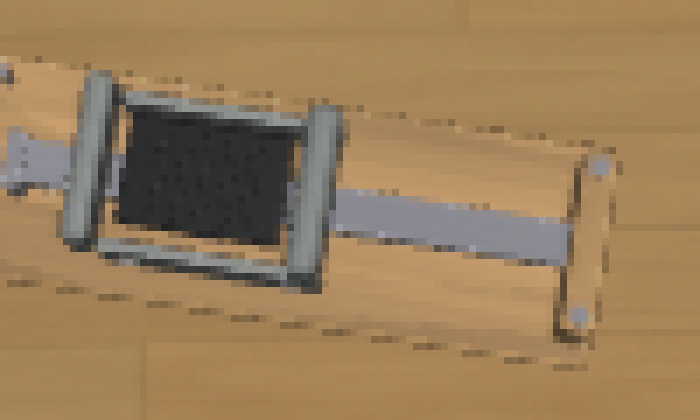

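View pics/scenecrop.png

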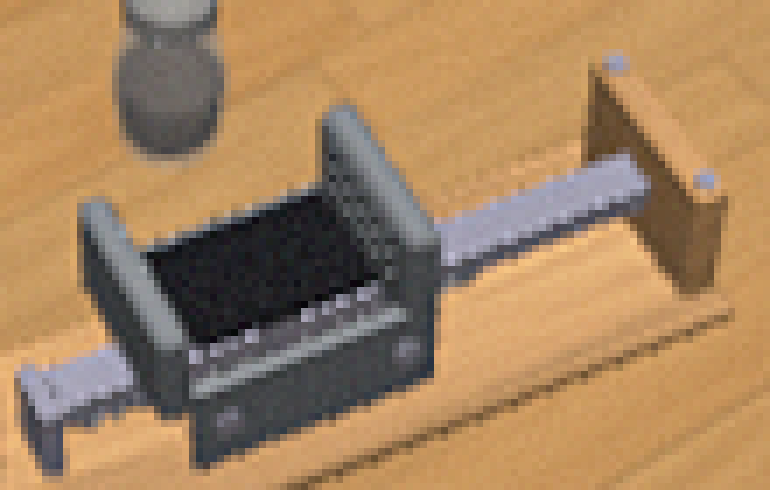

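The crops show the pad, the lip top (318,197 in the top crop) and the block's inner edge (about 585,150 to 568,335). Only this stop has a black pad, so there is no ambiguity. Next I'll work out the geometry and move above the pad.

```bash
python3 - <<'E'
from h import *
from bench import env
T=dict(np.load("top0.npz"))
q=lambda x,y,z:onz(T,(200+x/7-.5,190+y/7-.5),z)
s1,s2=q(600,167,.063),q(578,316,.063); print("screws",s1,s2, np.degrees(np.arctan2(*(s1-s2)[1::-1])))
l1,l2=q(325,107,.092),q(305,290,.092); print("lip",l1,l2,np.degrees(np.arctan2(*(l1-l2)[1::-1])))
f1,f2=q(100,72,.088),q(76,244,.088); print("face",f1,f2,np.degrees(np.arctan2(*(f1-f2)[1::-1])))
mid=(l1+l2+f1+f2)/4; bm=(s1+s2)/2; print("mid",mid,"axis",np.degrees(np.arctan2(*(mid-bm)[1::-1])))
u=(mid-bm)[:2];u/=np.linalg.norm(u)
print("lip outer->block", ((l1+l2)[:2]/2-bm[:2])@u-.007-.007)
a=np.arctan2(u[1],u[0]); P=[.475,.080,.22]
for b in(a,a+np.pi):
    o=[0,np.cos(b/2),np.sin(b/2),0]; j=env.solve_ik(P,o); print(b,j)
    e=env.solve_ik([P[0]-.17*u[0],P[1]-.17*u[1],.06],o); print(e)
E
```

```text
screws [ 0.4772531  -0.07602753  0.063     ] [ 0.41843112 -0.0657611   0.063     ] -9.900337258228705
lip [0.49808973 0.0322925  0.092     ] [0.42736817 0.04062817 0.092     ] -6.722211809551292
face [0.51362865 0.11963825 0.088     ] [0.4466591  0.12853078 0.088     ] -7.563749078916703
mid [0.47143641 0.08027243 0.09      ] axis 81.12877607309011
lip outer->block 0.09436618254577249
1.4159642605886182 [ 0.69659136  0.18541486 -1.01742531  1.96549254  0.17835411  1.08447561
 -0.5519614 ]
[ 0.62947291  0.32954754 -0.57779354  2.15327566  0.26903965  0.72744449
 -0.28122972]
4.557556914178411 [ 0.86635648  0.2620131  -1.23047327  1.96116857  0.27654521  1.10682717
  2.50738568]
[-0.98044825  0.82582284  1.37606353  2.21659226 -1.00716688  1.02205267
 -2.29919579]
```

```bash
cat >> h.py <<'E'
a=np.radians(81.1); u=np.array([np.cos(a),np.sin(a),0])   # rack +y
O=[0,np.cos(a/2),np.sin(a/2),0]
pad=np.array([.473,.080,0]); p0=pad-.012*u
E
python3 - <<'E'
from h import *
from bench import env
env.move_gripper(0.0)
env.line_to([.108,-.48,.26],feed=.25)
q=np.array(env.read_q()); q[0]=-.15; env.movej(q)
j=env.solve_ik(p0+[0,0,.16],O); print(j, env.read_tool_pos())
e=env.solve_ik(p0-.13*u+[0,0,.06],O); print(e)
env.movep(p0+[0,0,.16],O)
env.line_to(p0+[0,0,.10])
print(env.read_q(),env.read_tool_pos(),env.read_wrist_force(),env.read_finger_gap(),env.read_time_s())
ims=[env.camera(n)["img"] for n in("scene","top")]
v=[cv2.resize(ims[0][170:290,190:340],(600,480)),]
cv2.imwrite("pics/above.png",v[0][:,:,::-1])
E
```

```text
[-0.21246909  0.14073914 -0.01914991  2.07214659  0.003354    0.92873509
 -0.38877255] [0.49272484 0.01881456 0.26032827]
[-0.04965944  0.2683505   0.10041778  2.18655921 -0.04185079  0.68840102
 -0.07581969]
[-0.21197491  0.23140804 -0.01839925  2.11230552  0.00638182  0.79508086
 -0.39086937] [0.47290425 0.06765689 0.10140537] [-0.61777044  0.33722419  0.17475684] -1.7717450523461883e-05 4.9833
```

View pics/above.png

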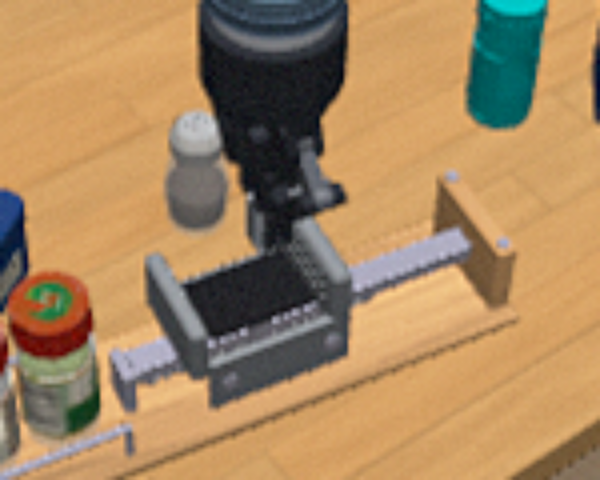

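The fingertips are just above the pad near the lip (about 280,240 in the crop), clear of the plate and lip. Pressing now.

```bash
python3 - <<'E'
from h import *
from bench import env
print(env.read_wrist_force())
for z in(.072,.066,.0625,.060,.059):
    env.line_to(p0+[0,0,z],feed=.05); print(z,env.read_tool_pos(),np.round(env.read_wrist_force(),2))
E
```

```text
[0.14575779 0.6806222  0.632865  ]
0.072 [0.47106629 0.06814055 0.0717704 ] [0.26 0.65 0.23]
0.066 [0.47219412 0.0683824  0.06647039] [ 1.18 -0.66  3.15]
0.0625 [0.47209016 0.06834633 0.06290701] [1.39 0.84 3.03]
0.06 [0.4720498  0.06831733 0.06034518] [ 2.78 -0.39  4.2 ]
0.059 [0.47200825 0.06831774 0.05932159] [ 2.68 -0.16  4.25]
```

The force follows the pad spring (4.3 N near the bottom). Pushing back along the bar.

```bash
python3 - <<'E'
from h import *
from bench import env
z=np.array([0,0,.0588])
r=env.line_to(p0-.05*u+z,feed=.06,stop_force=15); d=lambda:-(np.array(env.read_tool_pos())-p0)@u
print(r,d(),env.read_tool_pos(),np.round(env.read_wrist_force(),2))
if not r:
    r=env.line_to(p0-.13*u+z,feed=.05,stop_force=12)
    print(r,d(),env.read_tool_pos(),np.round(env.read_wrist_force(),2),env.read_time_s())
c=env.camera("scene")["img"]; t=env.camera("top")["img"]
cv2.imwrite("pics/pushed.png",np.hstack([cv2.resize(c[170:290,200:330],(400,369)),cv2.resize(t[180:260,195:300],(400,369))])[:,:,::-1])
E
```

```text
False 0.05103656825745396 [0.46210986 0.01790056 0.05897809] [-0.99  1.09  8.06]
True 0.10812651756824755 [ 0.45309821 -0.03847395  0.05908955] [-0.2   0.82  3.55] 8.925
```

View pics/pushed.png

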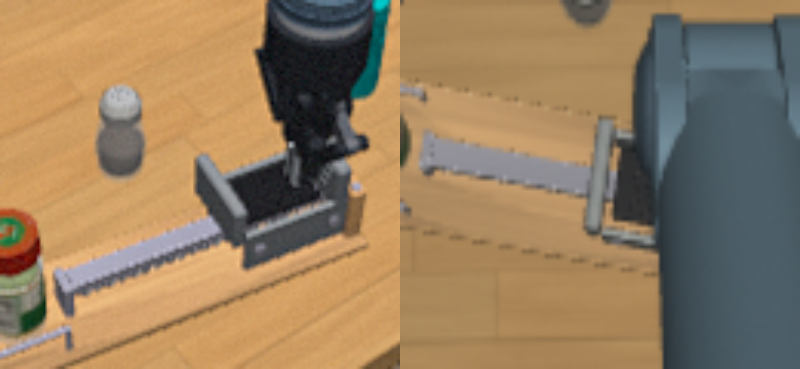

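The stop is at the block (lip meets block at about 350,215). I'll push once more to confirm it is seated, then relax the push, lift off and look.

```bash
python3 - <<'E'
from h import *
from bench import env
z=np.array([0,0,.0588]); d=lambda:-(np.array(env.read_tool_pos())-p0)@u
r=env.line_to(p0-.122*u+z,feed=.03,stop_force=18); e=d()
print(r,e,env.read_tool_pos(),np.round(env.read_wrist_force(),2))
env.hold(.2); print(d(),np.round(env.read_wrist_force(),2))
p=np.array(env.read_tool_pos()); 
env.line_to(p+[0,0,.05],feed=.06); print(d(),np.round(env.read_wrist_force(),2))
env.line_to(p+[0,0,.15]); 
q=np.array(env.read_q()); q[0]+=.9; env.movej(q); env.hold(.3)
c=env.camera("scene"); t=env.camera("top"); np.savez("top1.npz",**t); c=c["img"];t=t["img"]; print(env.read_time_s())
cv2.imwrite("pics/end.png",np.hstack([cv2.resize(c[170:290,200:330],(400,369)),cv2.resize(t[180:260,195:300],(400,369))])[:,:,::-1])
cv2.imwrite("pics/endall.png",np.hstack([cv2.resize(c,(400,300)),cv2.resize(t,(400,300))])[:,:,::-1])
E
```

```text
True 0.10791325436427784 [ 0.45317279 -0.03826976  0.0592208 ] [-0.75  0.99  3.34]
0.10789481044231262 [0.05 0.36 3.16]
0.10794375305487283 [-0.67 -0.29  0.25]
13.25
```

View pics/end.png

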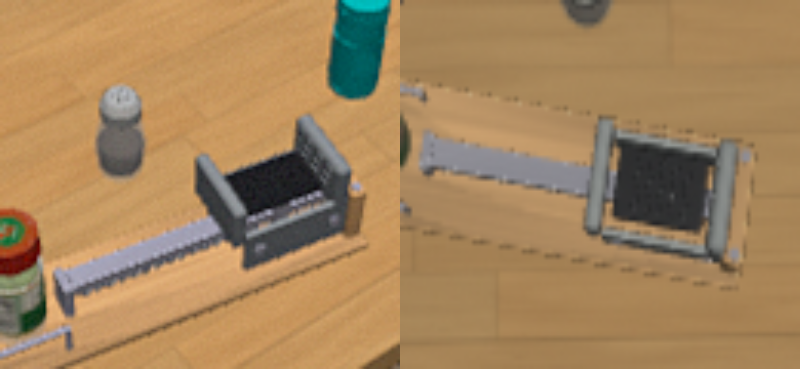

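View pics/endall.png

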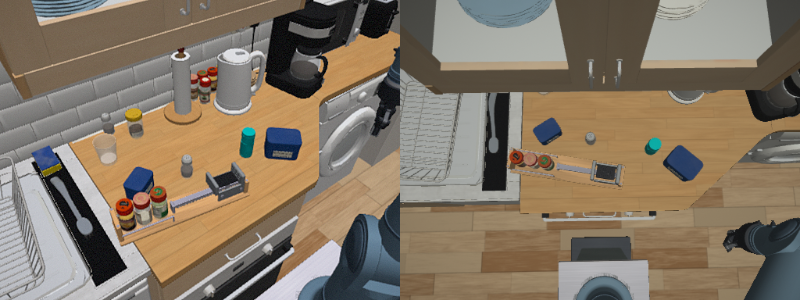

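The stop now sits against the end block with no gap, and the pad is up. The jars, tin and mill stand where they were, and the arm is clear. Handing in.

```bash
python3 -c "
from bench import env
print(env.finish_job())"
```

```text
the job is handed in; nothing more can be done
None
```

The job is handed in: I pressed the pad and pushed the stop back to the end block, then let the pad spring up; the jars, tea tin and mill look undisturbed in the final images, though the judge's result was not shown.

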